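# Zero the readout, then key a knurled bayonet collar and hold it home

## Task

Measure how far the quick-change collar seats on the spindle nose: with the collar still resting up on its pins, take the stylus out of its wooden block, press the readout's recessed red zero button right down with its tip, and put the stylus back upright in its block. Then, without lifting it off the nose, turn the knurled collar until its hidden keyways drop over the pins, push it down against the spring until it is fully home, and finish while still holding it pushed home, so that the travel can be read. Leave the tin, the brass bush and the screwdriver alone.

Things in the scene. Friction and masses are not known exactly. Their poses are not given: they have to be found in the camera images.
- stand: test stand fixed to the bench: round green base 124 mm across, 14 mm high; origin: centre of its underside, on the axis of the upright steel spindle nose. Nose: seating shoulder 56 mm across with its top at 30 mm, post 26 mm across up to 67 mm, three radial pins 120 degrees apart hidden under the collar, at an unknown angle unrelated to the stand's yaw (heights above the bench)
- collar_mid (a point): centre of the knurled black collar: closed cap 50 mm across, 44 mm high, 0.15 to 0.3 kg, loose on the nose (rim and flat top 22 mm below and above this point). At the start it rests on the pins, centre 66 mm above the bench. Turned clockwise from above by 0.35 to 1.4 rad, its hidden keyways meet the pins (within 0.1 rad either way; it binds if left at the edge of that) and it drops 8 mm. Its yaw does not tell the match
- readout: flat grey digital readout fixed on the bench, 80 mm (its x) by 110 mm (its y) by 34 mm high, dark display on top; origin: centre of its underside
- zero_top (a point): centre of the top face of the readout's red zero button, 14 mm across, at the bottom of a round well 17 mm across with a yellow ring round it; the button's top lies 6 mm below the readout's upper face (28 mm above the bench); it is pressed straight down
- zero (a joint): travel of the zero button in m: 0 released, 0.004 fully pressed; spring of about 1 N at the start and 3.5 N fully down; it comes back by itself
- block: dark wooden stylus block fixed on the bench, 70 by 70 mm and 40 mm high, with an upright round hole 16.5 mm across, 36 mm deep, in the middle of its top; origin: centre of its underside
- stylus_grip (a point): stylus upright in the block, 60 g: square orange grip 14 x 14 mm, 72 mm long, sides along this point's x and y. This point is on its axis, 75 mm above the tip; the grip runs 39 mm below and 33 mm above it. Below: flange 26 mm across (underside 43 mm below this point), shank 10 mm across, tip 5 mm across. In the block the flange rests on top, this point 83 mm above the bench
- tin: bystander: tin with a blue band, 60 mm across, 70 mm high; origin: centre of its underside
- bush: bystander: brass bush, 40 mm across, 35 mm high; origin: centre of its underside
- driver: bystander: screwdriver with a red handle, about 0.2 m long, lying crosswise on the bench beyond the stand; origin: middle of its underside
- thrust (a joint): brass spring ring round the nose under the collar; value: how far it is pressed down, m, 0 free. The keyed collar meets it with its centre 58 mm above the bench and must be pushed 6 mm more, against 5 N rising to 10 N, until its rim meets the shoulder: home, value 0.006, collar centre 52 mm above the bench, top 74 mm. Let go, the collar springs back up to 58 mm
There are look-alikes about, which are no part of the job. What is shaped like the part that bears stylus_grip but turquoise is not meant. There is more than one size of the stand; the one meant has the size given above.

How it is judged (in metres and radians):
On the way, in this order (a step that is already met when the one before it is completed fails the run):
1. the zero button is pressed most of the way (3 of its 4 mm) by the stylus while the collar still rests up on its pins (value of joint zero above 0.003 m and distance between stylus_grip and zero_top below 0.079 m and horizontal distance between stylus_grip and zero_top below 0.03 m and z of collar_mid in the frame of stand above 0.0635 m), for 0.1 s.
2. the stylus stands in its block again, let go, and the collar has not been lowered yet (horizontal distance between stylus_grip and block below 0.015 m and z of stylus_grip in the frame of block below 0.087 m and angle between stylus_grip's own z axis and vertical below 0.15 rad and contact force between stylus and the fingers below 0.1 N and z of collar_mid in the frame of stand above 0.0635 m), for 0.2 s.
3. the collar has dropped over its pins (z of collar_mid in the frame of stand below 0.0605 m and horizontal distance between collar_mid and stand below 0.005 m), for 0.1 s.
At the end, for the whole second after the job is handed in: Fingers on the collar (over 3 N) holding it home: centre under 53.5 mm above the bench (home 52), level within 0.08 rad, within 5 mm of the nose's axis; stylus standing in its block: flange within 4 mm of the block's top, within 15 mm of its centre, upright within 0.15 rad (z of collar_mid in the frame of stand below 0.0535 m and horizontal distance between collar_mid and stand below 0.005 m and angle between collar_mid's own z axis and vertical below 0.08 rad and contact force between the fingers and collar above 3 N and horizontal distance between stylus_grip and block below 0.015 m and z of stylus_grip in the frame of block below 0.087 m and angle between stylus_grip's own z axis and vertical below 0.15 rad); the arm keeps its last pose, push and grip.
It fails at once if the tin is moved more than 25 mm (distance of tin from where it was at the start of the episode above 0.025 m).
It fails at once if the bush is moved more than 25 mm (distance of bush from where it was at the start of the episode above 0.025 m).
It fails at once if the screwdriver is moved more than 25 mm (distance of driver from where it was at the start of the episode above 0.025 m).
It fails at once if the collar is pulled off the nose (z of collar_mid in the frame of stand above 0.09 m).
It also fails if it takes over 69 s, if anything falls off the work surface, if the arm or the gripper's body presses on something with over 40 N, if the wrist force passes 120 N, or if a joint passes its speed limit or range.

## Robot

A 7-joint arm with a two-finger parallel gripper is mounted at the origin on the work surface. World frame = base frame: x ahead of the robot, y to its left, z up, the work surface at z = 0. Lengths are in mm, angles in rad, forces in N, time in s.
With the tool pointing down it reaches from about 425 to 875 mm from the base axis. Payload 4.7 kg.
Tool frame: the origin (TCP) lies at the very end of the fingers, on their centre line; the grasp point (between the pads) lies 19 mm behind it; z points along the fingers, y is the line along which they close (so a half turn about z gives the same grasp; the last joint's range is limited). The gripper opens to 85 mm and grips with 20 to 120 N. Pads are 22 mm wide; open, the fingers measure 114 mm over their backs; the gripper's body (76 mm by 85 mm) begins 54 mm behind the grasp point. The pads swing forward as they close: fully open they stand 13 mm farther back than shut.
Start: joints at [-1.097, 0.321, -0.07, 1.45, 0.023, 1.371, -0.057], TCP at [288.478, 582.499, 231.349] pointing down, gripper open.
Joint ranges: [-2.86, 2.86], [-0.3, 2.09], [-1.38, 1.24], [0.06, 2.45], [-1.56, 4.7], [0.09, 2.05], [-2.69, 2.69]. Speed limits (rad/s): [2.57, 2.57, 3.14, 3.14, 3.14, 3.14, 3.14].

## Interface

Orientations are given as a unit quaternion [x, y, z, w].
In Python, from plant import arm gives the robot as it stands. The module is installed in compiled form; this text tells all that it offers.
- The arm moves only by the tool servo_tool, never from a script. Its argument "series" is a list of rows, each a list of 7 numbers: the turn, a rotation vector about the tool's x, y, z in rad, then the shift along the tool's x, y, z in m, then the opening, from 0 (shut) to 1 (fully open). In form: [[ax, ay, az, tx, ty, tz, gripper], ...]. A call has 1 to 20 rows; each row is the pose to reach, as a shift and turn from the pose commanded when the call began, along the tool's axes at that moment; what a row does not reach only later rows make up. A row lasts 1/12 s, in which the tool goes at most 41.7 mm and 7.16 degrees, less where a joint would pass 70% of its speed; a pose out of reach is approached as far as the arm can. A call with a gripper value outside its range is refused whole. The fingers move at their own pace and stop on an object; the grip force is fixed at half the most. Time passes only in rows, so rows that repeat a pose let the fingers close. It gives the time, the measured TCP pose, the force, the opening and the grip force at its end, in the units of the state.
- arm.get_obs(): the state, without advancing time (a new reading comes with each control period).
- arm.read_camera(name): name is "side" or "top" or "wrist"; returns the picture (400x640x3 uint8, red, green, blue); there is no depth.
- arm.get_calibration(name): a dict with "fx", "fy", "cx", "cy" (pixels), "dist_coeffs" ([k1, k2, p1, p2, k3] as OpenCV has them; the pictures are not rectified), "R" (3x3) and "t" (3): a world point X has camera coordinates R X + t. Camera axes: x right, y down, z forward; pixel columns grow to the right and rows downward; lengths in mm; the calibration is good to about 2 mm. A picture is of the moment at which its call begins: read the wrist's pose just before it. get_calibration takes no time and is no camera call; for the wrist camera it gives the pose at the moment of the call.
- arm.finish_job(): hands the job in; it is judged then, once.
The state is a dict: "time": time; "qpos": joint angles; "dq": joint speeds; "tau": joint torques, N m; "ee_pos": TCP position; "tool_rot": TCP orientation; "ft_force": force on the tool from outside, world axes, zero at the start; "torque": the same for the moment, N m; "finger_gap": finger opening in mm; "gripper_force": force on a finger pad.
Only numpy, scipy, OpenCV 4.12 (cv2) and the standard library are available. Lean on these libraries where they do the work, as an engineer would, in place of code of your own. Each camera call takes 0.05 s, during which the arm holds its last target. There are 200 camera calls.

## Working session

There is one attempt and no reset: what is moved stays moved. The work goes in short steps, Python scripts to look and compute and a tool call to move; the robot and the scene stay as the last step left them, time stands still between calls to the robot, and variables do not carry over. Pictures are saved under pics/ and viewed, at most 10 in all, crops included, and the job is handed in when it is done.

Besides the shell and the picture viewer there is one more tool, called after "Emit:" as name(argument=value, ...) on one line, values as JSON. servo_tool: Moves the arm, as the interface text tells. Its arguments: {"type":"object","properties":{"series":{"type":"array"}},"required":["series"]}

```bash
mkdir -p pics
cat > h.py <<'E'
import numpy as np, cv2
from plant import arm
def snap(n,f,crop=None,s=1):
    c=arm.get_calibration(n); im=arm.read_camera(n); np.save('pics/'+f+'.npy',im)
    np.savez('pics/'+f+'_c.npz',**{k:np.array(v) for k,v in c.items()})
    save(f,f,crop,s)
def save(f,o,crop=None,s=1):
    im=np.load('pics/'+f+'.npy')
    if crop: im=im[crop[1]:crop[3],crop[0]:crop[2]]
    im=cv2.resize(im,None,fx=s,fy=s,interpolation=cv2.INTER_CUBIC)
    cv2.imwrite('pics/'+o+'.png',im[:,:,::-1])
def cal(f): return np.load('pics/'+f+'_c.npz')
def ray(f,u,v):
    c=cal(f); K=np.array([[c['fx'],0,c['cx']],[0,c['fy'],c['cy']],[0,0,1]],float)
    p=cv2.undistortPoints(np.array([[[u,v]]],float),K,c['dist_coeffs'])[0,0]
    return -c['R'].T@c['t'].ravel(), c['R'].T@np.array([p[0],p[1],1])
def atz(f,u,v,z):
    o,d=ray(f,u,v); return o+d*(z-o[2])/d[2]
def proj(f,X):
    c=cal(f); K=np.array([[c['fx'],0,c['cx']],[0,c['fy'],c['cy']],[0,0,1]],float)
    return cv2.projectPoints(np.array(X,float).reshape(-1,1,3),cv2.Rodrigues(c['R'])[0],c['t'].astype(float),K,c['dist_coeffs'])[0][:,0]
E
python3 - <<'E'
from h import *
for n in('top','side'):
    snap(n,n+'0')
a=np.vstack([cv2.imread('pics/top0.png')]); 
o=arm.get_obs(); print(o['ee_pos'],o['tool_rot'],o['time'],o['ft_force'],o['finger_gap'])
for n in('top','side','wrist'):
    c=arm.get_calibration(n); print(n,-np.array(c['R']).T@np.array(c['t']).ravel(),np.array(c['R']).round(2).tolist())
E
```

```text
[288.29675646 582.04851155 230.35707448] [ 2.27874563e-01  9.73690139e-01 -8.23419806e-04 -1.38049904e-04] 0.1 [ 1.11078095  0.69071459 -0.67264325] 85.3333587889232
top [ 280.8788767    11.10742395 1278.96036694] [[-0.0, -1.0, -0.01], [-0.98, 0.0, -0.17], [0.17, 0.01, -0.98]]
side [ 121.51277082 -523.15624167  835.89162659] [[0.81, -0.58, 0.01], [-0.43, -0.62, -0.65], [0.39, 0.53, -0.76]]
wrist [221.343107   615.0108474  372.66953951] [[0.44, 0.9, -0.0], [0.86, -0.42, 0.29], [0.26, -0.13, -0.96]]
```

View pics/top0.png

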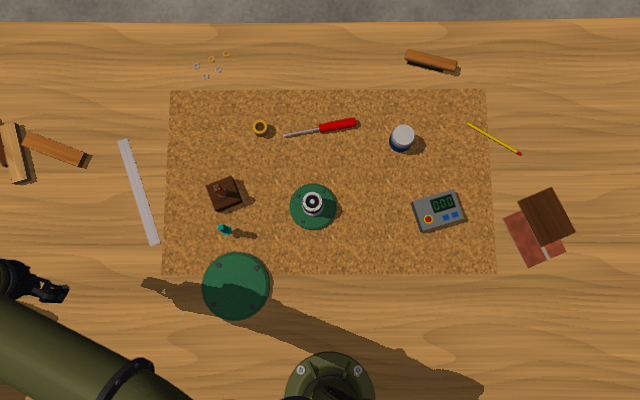

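View pics/side0.png

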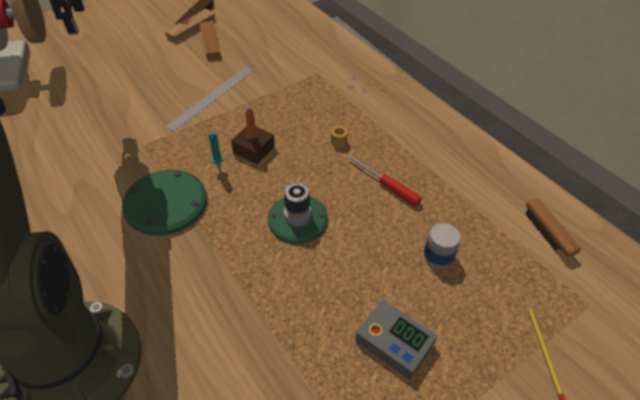

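Candidates: the stylus could be the orange one in the block (top 225,190) or the turquoise one (225,229), and I choose the orange. The stand could be the small green base with the nose (313,206) or the big green disc (237,286), and I choose the small one. The red button is at (428,219). The tin is at (402,138), the bush at (260,128) and the driver at (330,127). I'll check these in a close crop.

Run:
```python
from h import *
a=np.load('pics/top0.npy');b=np.load('pics/side0.npy')
def c(im,x,y,w=64,h=48): return cv2.resize(im[y-h//2:y+h//2,x-w//2:x+w//2],(400,300),interpolation=cv2.INTER_CUBIC)
m=np.vstack([np.hstack([c(a,225,195),c(a,313,205)]),np.hstack([c(a,437,211),c(b,253,136)])])
cv2.imwrite('pics/crop0.png',m[:,:,::-1])
print('stand',atz('top0',313,206.5,14),'collar',atz('top0',312,203,88))
print('button',atz('top0',428,219,30),'stylus top',atz('top0',225,190,116))
print('tin',atz('top0',402,133,70),'bush',atz('top0',260,127,35))
```

```text
stand [475.76346152  38.2808885   14.        ] collar [473.0741232   39.14721691  88.        ]
button [ 439.94451682 -255.65689131   30.        ] stylus top [501.14823616 248.11337897 116.        ]
tin [ 655.91033346 -190.00890631   70.        ] bush [685.13693049 177.47987076  35.        ]
```

View pics/crop0.png

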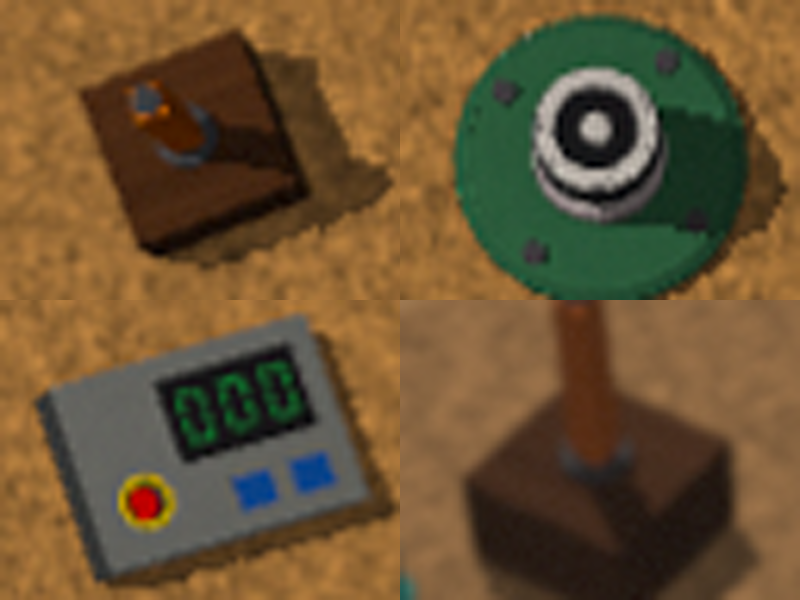

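The crop confirms the orange stylus stands in the block, with its top at about (216,186) and its flange at (222.5,192). The collar top is at (312,201) on the small base. The button is at (427.7,219).

Run:
```python
from h import *
from scipy.spatial.transform import Rotation as R
print('stand',atz('top0',313,205.6,14),'collar',atz('top0',312,201,88))
print('button',atz('top0',427.7,219,30),'sty top',atz('top0',216.3,186,116),'flange',atz('top0',222.4,192,42))
cs=[atz('top0',193+x/6.25-.5,171+y/6.25-.5,40) for x,y in((80,93),(240,32),(305,195),(150,240))]
print('block',np.mean(cs,0),[np.degrees(np.arctan2(*(cs[(i+1)%4]-cs[i])[1::-1])) for i in range(4)])
# side
print('side sty top/flange',atz('side0',250,111,116),atz('side0',253,145,42))
o=arm.get_obs(); r=R.from_quat(o['tool_rot']); print(r.as_matrix().round(3))
c=arm.get_calibration('wrist'); C=-np.array(c['R']).T@np.array(c['t']).ravel()
print('cam in tool',r.inv().apply(C-o['ee_pos']), (np.array(c['R'])@r.as_matrix()).round(3).tolist(), c['fx'])
print(r.inv().apply(np.array([497,247,240])-o['ee_pos']))
```

```text
stand [478.13778481  38.28031157  14.        ] collar [478.0564487   39.14771976  88.        ]
button [ 439.94655433 -254.89600104   30.        ] sty top [511.05014549 269.34417438 116.        ] flange [509.9777596  269.67546117  42.        ]
block [508.14918029 267.1913551   40.        ] [np.float64(-68.6016905177472), np.float64(-157.3650002976839), np.float64(106.31779732543028), np.float64(26.672314627091584)]
side sty top/flange [509.35524829 270.79106341 116.        ] [495.15835492 247.09939855  42.        ]
[[-0.896  0.444 -0.001]
 [ 0.444  0.896 -0.002]
 [-0.    -0.002 -1.   ]]
cam in tool [  74.61244172   -0.40935167 -142.31992283] [[-0.0, 1.0, -0.0], [-0.956, -0.0, -0.294], [-0.294, 0.0, 0.956]] 348.36898409684204
[-335.71034931 -207.65434538   -9.26116543]
```

Emit:
servo_tool(series=[[0,0,0,-0.338,-0.182,0.02,1],[0,0,0,-0.338,-0.182,0.02,1],[0,0,0,-0.338,-0.182,0.02,1],[0,0,0,-0.338,-0.182,0.02,1],[0,0,0,-0.338,-0.182,0.02,1],[0,0,0,-0.338,-0.182,0.02,1],[0,0,0,-0.338,-0.182,0.02,1],[0,0,0,-0.338,-0.182,0.02,1],[0,0,0,-0.338,-0.182,0.02,1],[0,0,0,-0.338,-0.182,0.02,1],[0,0,0,-0.338,-0.182,0.02,1],[0,0,0,-0.338,-0.182,0.02,1],[0,0,0,-0.338,-0.182,0.02,1]])

```text
time: 1.18
ee_pos: [509.5, 271.1, 211.1]
tool_rot: [0.227, 0.974, 0.0, -0.001]
ft_force: [-0.6, -0.3, 0.9]
finger_gap: 85.3
gripper_force: 0.0
```

Run:
```python
from h import *
o=arm.get_obs(); print(o['time'],o['ee_pos'],o['tool_rot'],o['dq'].round(2) if hasattr(o['dq'],'round') else o['dq'])
snap('wrist','w1')
```

```text
1.1833 [509.47069295 271.13774366 211.05515163] [ 2.26751194e-01  9.73952517e-01  2.37154082e-04 -5.78137784e-04] [-0.01 -0.   -0.01 -0.    0.01 -0.    0.  ]
```

View pics/w1.png

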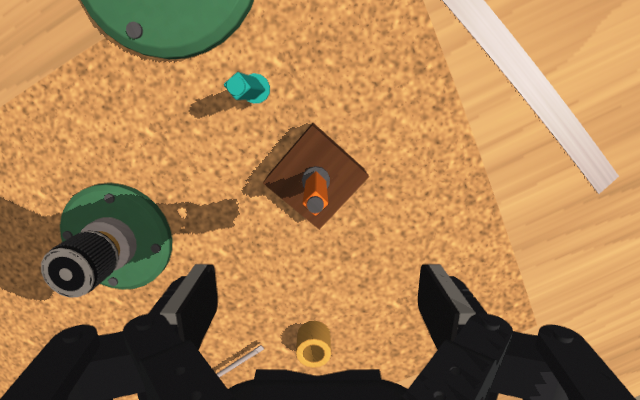

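The wrist view shows the orange stylus top at (316,205) and the flange at (316,175), nearly centred between the fingers. I'll zoom in for the grip's yaw.

Run:
```python
from h import *
save('w1','w1c',(286,155,346,215),10)
print(atz('w1',316,205,116),atz('w1',316,175,42))
print('block',np.mean([atz('w1',u,v,40) for u,v in((313,124),(368,176),(319,229),(265,182))],0), 'collar',atz('w1',66,274,88), 'base',atz('w1',116,236,14))
a=atz('w1',313,124,40);b=atz('w1',368,176,40);print(np.degrees(np.arctan2(*(b-a)[1::-1])))
```

```text
[508.54408261 270.17271171 116.        ] [503.40100706 272.45352159  42.        ]
block [507.15927217 270.84779836  40.        ] collar [475.95596872  39.52559333  88.        ] base [473.30879651  47.78675704  14.        ]
20.876165080054854
```

View pics/w1c.png

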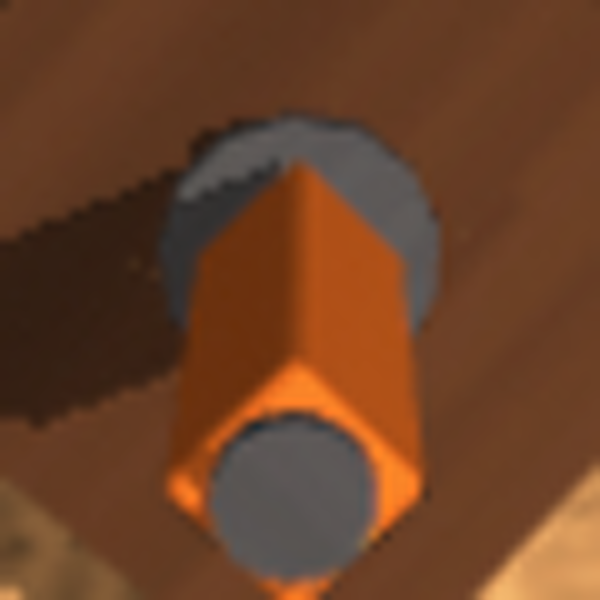

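Run:
```python
from h import *
print(np.round(arm.get_obs()['qpos'],3))
```

```text
[-0.674  0.176  0.157  1.672 -0.029  1.296  0.603]
```

Emit:
servo_tool(series=[[0,0,0.12,0,-0.001,0.01,1],[0,0,0.24,0,-0.001,0.02,1],[0,0,0.36,0,-0.001,0.03,1],[0,0,0.48,0,-0.001,0.04,1],[0,0,0.6,0,-0.001,0.05,1],[0,0,0.7,0,-0.001,0.06,1],[0,0,0.78,0,-0.001,0.07,1],[0,0,0.78,0,-0.001,0.07,1],[0,0,0.78,0,-0.001,0.07,1]])

```text
time: 1.98
ee_pos: [509.0, 269.9, 141.0]
tool_rot: [0.579, 0.815, -0.0, -0.0]
ft_force: [-0.0, -0.1, -0.4]
finger_gap: 85.3
gripper_force: 0.0
```

Run:
```python
from h import *
o=arm.get_obs(); print(o['time'],o['ee_pos'],o['tool_rot'])
snap('wrist','w2')
```

```text
1.9833 [508.95895736 269.93748877 140.95058749] [ 5.78870481e-01  8.15419284e-01 -4.60324194e-04 -3.81117704e-04]
```

View pics/w2.png

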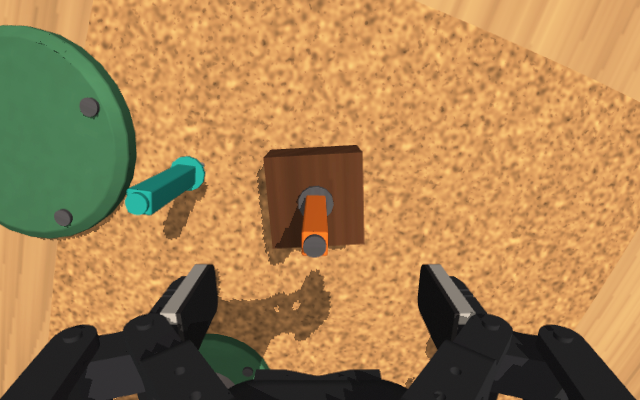

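The grip is now square to the fingers, with its top at (314,246). I'll check the centring and the turquoise one's clearance.

Run:
```python
from h import *
from scipy.spatial.transform import Rotation as R
o=arm.get_obs();r=R.from_quat(o['tool_rot'])
for n,p in(('sty',atz('w2',314.5,245.5,116)),('flange',atz('w2',315.5,202,42)),('turqtop',atz('w2',139,203,76)),('turq base',atz('w2',188,172,5))):
    print(n,p,r.inv().apply(p-o['ee_pos']))
```

```text
sty [507.5760766  269.39419993 116.        ] [ 0.23413383 -2.04603051 25.63896744]
flange [507.23124791 270.65940753  42.        ] [ 1.52079826 -1.9636337  99.63935503]
turqtop [398.73852406 242.97196772  76.        ] [  11.10906261 -113.51918302   65.62920866]
turq base [403.45231096 249.77227446   5.        ] [  15.95748035 -106.83742008  136.6313977 ]
```

Emit:
servo_tool(series=[[0,0,0,0.001,-0.002,0.04,1],[0,0,0,0.001,-0.002,0.075,1],[0,0,0,0.001,-0.002,0.077,1],[0,0,0,0.001,-0.002,0.077,1],[0,0,0,0.001,-0.002,0.077,0],[0,0,0,0.001,-0.002,0.077,0],[0,0,0,0.001,-0.002,0.077,0],[0,0,0,0.001,-0.002,0.077,0],[0,0,0,0.001,-0.002,0.077,0],[0,0,0,0.001,-0.002,0.077,0],[0,0,0,0.001,-0.002,0.077,0],[0,0,0,0.001,-0.002,0.077,0],[0,0,0,0.001,-0.002,0.077,0],[0,0,0,0.001,-0.002,0.077,0]])

```text
time: 3.2
ee_pos: [508.5, 269.0, 65.1]
tool_rot: [0.581, 0.814, 0.001, 0.0]
ft_force: [-1.5, -0.6, 5.0]
finger_gap: 13.7
gripper_force: 58.7
```

Emit:
servo_tool(series=[[0,0,0,0,0,-0.03,0],[0,0,0,0,0,-0.06,0],[0,0,0,0,0,-0.09,0],[0,0,0,0,0,-0.12,0],[0,0,0,0,0,-0.12,0],[0,0,0,0,0,-0.12,0]])

```text
time: 3.7
ee_pos: [508.8, 269.4, 185.9]
tool_rot: [0.581, 0.814, 0.002, 0.001]
ft_force: [-0.3, 0.3, -1.2]
finger_gap: 13.3
gripper_force: 59.6
```

Run:
```python
from h import *
from scipy.spatial.transform import Rotation as R
o=arm.get_obs();r=R.from_quat(o['tool_rot']);print(o['ee_pos'],o['ft_force'],np.round(o['qpos'],2))
print(r.inv().apply(np.array([440,-255,140])-o['ee_pos']), r.as_matrix().round(3).tolist())
```

```text
[508.82369848 269.35076058 185.92804747] [-0.25449134  0.30126939 -1.16012573] [-0.74  0.19  0.23  1.71 -0.04  1.24 -0.16]
[-473.5513098  -235.67814584   44.66291189] [[-0.325, 0.946, 0.003], [0.946, 0.325, 0.002], [0.001, 0.003, -1.0]]
```

Emit:
servo_tool(series=[[0,0,0,-0.474,-0.236,0,0],[0,0,0,-0.474,-0.236,0,0],[0,0,0,-0.474,-0.236,0,0],[0,0,0,-0.474,-0.236,0,0],[0,0,0,-0.474,-0.236,0,0],[0,0,0,-0.474,-0.236,0,0],[0,0,0,-0.474,-0.236,0,0],[0,0,0,-0.474,-0.236,0,0],[0,0,0,-0.474,-0.236,0,0],[0,0,0,-0.474,-0.236,0,0],[0,0,0,-0.474,-0.236,0,0],[0,0,0,-0.474,-0.236,0,0],[0,0,0,-0.474,-0.236,0,0],[0,0,0,-0.474,-0.236,0,0],[0,0,0,-0.474,-0.236,0.03,0],[0,0,0,-0.474,-0.236,0.06,0],[0,0,0,-0.474,-0.236,0.065,0],[0,0,0,-0.474,-0.236,0.065,0]])

```text
time: 5.2
ee_pos: [436.3, -254.7, 116.3]
tool_rot: [0.581, 0.814, -0.001, -0.003]
ft_force: [-0.0, -1.0, -0.2]
finger_gap: 13.2
gripper_force: 59.6
```

Run:
```python
from h import *
o=arm.get_obs(); print(o['time'],o['ee_pos'],o['tool_rot'])
snap('wrist','w3')
save('w3','w3c',(220,100,420,250),4)
```

```text
5.2 [ 436.26265679 -254.71143296  116.3299822 ] [ 0.58094169  0.81393716 -0.00135956 -0.00334821]
```

View pics/w3c.png

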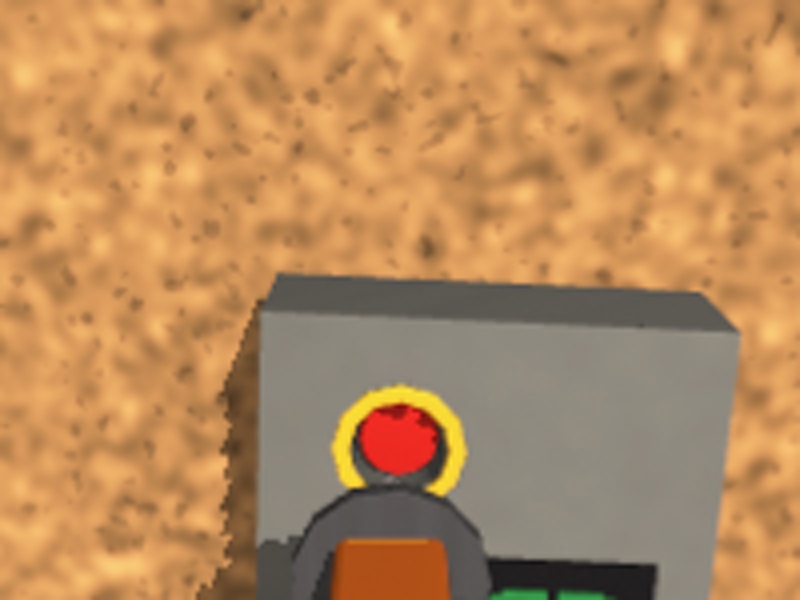

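The wrist crop shows the red button in its yellow ring. The ring's centre is at about crop (400,448), which is full-image (319.5,211.5). The flange is just in front of it.

Run:
```python
from h import *
from scipy.spatial.transform import Rotation as R
o=arm.get_obs();r=R.from_quat(o['tool_rot'])
f=lambda p:r.inv().apply(p-o['ee_pos'])
p=atz('w3',319.5,211.5,34);print('ring',p,f(p))
p=atz('w3',319.3,209,28);print('red',p,f(p))
# predicted flange outline and ring outline in crop coords
th=np.linspace(0,2*np.pi,8,endpoint=False)
def out(c,rad): return ((proj('w3',[c+rad*np.array([np.cos(t),np.sin(t),0]) for t in np.linspace(0,6.28,73)])-[220,100]+.5)*4)
for off in(0,):
    c=o['ee_pos']+r.apply([0,0,0]); 
    for z in(91.2,95.2):
        c[2]=z;q=out(c,13);print('flange',z,q.min(0),q.max(0))
p=atz('w3',319.5,211.5,34);
for rad in(8.5,11,12,):q=out(p,rad);print(rad,q.min(0),q.max(0))
print('w1 check old sty TCP vs', )
```

```text
ring [ 437.2546685 -254.5194876   34.       ] [9.68557889e-01 5.00288401e-02 8.42904784e+01]
red [ 437.17056417 -254.69873124   28.        ] [ 8.16827112e-01 -6.97056089e-02  9.02906320e+01]
flange 91.2 [302.47399803 499.31078849] [500.90861722 681.61684979]
flange 95.2 [300.40545103 510.39810015] [503.06277484 695.99188016]
8.5 [349.99723911 399.96971815] [450.03541217 495.02806456]
11 [335.30025978 385.65061436] [464.75487866 508.67062618]
12 [329.42297224 379.89834889] [470.64279861 514.10371082]
w1 check old sty TCP vs
```

Emit:
servo_tool(series=[[0,0,0,-0.0005,0.001,0.013,0],[0,0,0,-0.0005,0.001,0.025,0],[0,0,0,-0.0005,0.001,0.03,0],[0,0,0,-0.0005,0.001,0.033,0],[0,0,0,-0.0005,0.001,0.035,0],[0,0,0,-0.0005,0.001,0.036,0],[0,0,0,-0.0005,0.001,0.036,0],[0,0,0,-0.0005,0.001,0.036,0]])

```text
time: 5.92
ee_pos: [440.1, -256.3, 83.8]
tool_rot: [0.581, 0.814, 0.0, 0.0]
ft_force: [-1.3, 0.2, 1.4]
finger_gap: 13.3
gripper_force: 59.8
```

Emit:
servo_tool(series=[[0,0,0,0,0,0.001,0],[0,0,0,0,0,0.002,0],[0,0,0,0,0,0.003,0],[0,0,0,0,0,0.003,0],[0,0,0,0,0,0.003,0]])

```text
time: 6.33
ee_pos: [440.3, -256.4, 80.9]
tool_rot: [0.581, 0.814, 0.0, 0.0]
ft_force: [-1.2, 1.1, 6.0]
finger_gap: 13.1
gripper_force: 60.6
```

Emit:
servo_tool(series=[[0,0,0,0,0,0.001,0],[0,0,0,0,0,0.001,0],[0,0,0,0,0,0.001,0]])

```text
time: 6.58
ee_pos: [440.5, -256.6, 80.6]
tool_rot: [0.581, 0.814, 0.0, 0.0]
ft_force: [-3.3, 1.9, 10.4]
finger_gap: 13.0
gripper_force: 61.3
```

Run:
```python
from h import *
from scipy.spatial.transform import Rotation as R
o=arm.get_obs();r=R.from_quat(o['tool_rot']);print(o['ee_pos'],o['ft_force'])
print(r.inv().apply(np.array([508.7,269.2,190])-o['ee_pos']))
snap('side','s1')
```

```text
[ 440.461716   -256.57817401   80.57417033] [-3.32825962  1.85664334 10.41170654]
[ 475.08418176  235.47698347 -109.17313937]
```

Emit:
servo_tool(series=[[0,0,0,0,0,-0.035,0],[0,0,0,0,0,-0.07,0],[0,0,0,0,0,-0.105,0],[0,0,0,0,0,-0.105,0],[0,0,0,0.4745,0.235,-0.105,0],[0,0,0,0.4745,0.235,-0.105,0],[0,0,0,0.4745,0.235,-0.105,0],[0,0,0,0.4745,0.235,-0.105,0],[0,0,0,0.4745,0.235,-0.105,0],[0,0,0,0.4745,0.235,-0.105,0],[0,0,0,0.4745,0.235,-0.105,0],[0,0,0,0.4745,0.235,-0.105,0],[0,0,0,0.4745,0.235,-0.105,0],[0,0,0,0.4745,0.235,-0.105,0],[0,0,0,0.4745,0.235,-0.105,0],[0,0,0,0.4745,0.235,-0.105,0],[0,0,0,0.4745,0.235,-0.105,0],[0,0,0,0.4745,0.235,-0.105,0],[0,0,0,0.4745,0.235,-0.105,0],[0,0,0,0.4745,0.235,-0.105,0]])

```text
time: 8.3
ee_pos: [508.1, 267.8, 183.6]
tool_rot: [0.581, 0.814, -0.001, 0.0]
ft_force: [-0.2, -0.7, -0.4]
finger_gap: 13.4
gripper_force: 59.6
```

Emit:
servo_tool(series=[[0,0,0,0,0,0,0],[0,0,0,0,0,0,0],[0,0,0,0,0,0,0],[0,0,0,0,0,0,0]])

```text
time: 8.63
ee_pos: [508.2, 268.0, 184.6]
tool_rot: [0.582, 0.814, 0.0, 0.0]
ft_force: [0.2, 0.6, -0.3]
finger_gap: 13.4
gripper_force: 59.6
```

Run:
```python
from h import *
from scipy.spatial.transform import Rotation as R
o=arm.get_obs();r=R.from_quat(o['tool_rot']);print(o['time'],o['ee_pos'],o['tool_rot'],o['ft_force'],o['dq'])
print(r.inv().apply(np.array([508.7,269.2,185.9])-o['ee_pos']))
```

```text
8.6333 [508.17318719 267.97242899 184.58782487] [5.81521919e-01 8.13530686e-01 2.80100627e-04 4.19499893e-05] [ 0.18915878  0.59925519 -0.33611393] [-0.0037439   0.00240934 -0.00226836 -0.0025727  -0.00243364  0.00105429
 -0.00202921]
[ 0.99132046  0.89643846 -1.31146778]
```

Emit:
servo_tool(series=[[0,0,0,0.001,0.001,0.035,0],[0,0,0,0.001,0.001,0.065,0],[0,0,0,0.001,0.001,0.085,0],[0,0,0,0.001,0.001,0.1,0],[0,0,0,0.001,0.001,0.11,0],[0,0,0,0.001,0.001,0.115,0],[0,0,0,0.001,0.001,0.117,0],[0,0,0,0.001,0.001,0.117,0],[0,0,0,0.001,0.001,0.117,0]])

```text
time: 9.38
ee_pos: [509.4, 270.5, 68.5]
tool_rot: [0.581, 0.814, 0.001, 0.0]
ft_force: [1.0, -0.1, -0.6]
finger_gap: 13.4
gripper_force: 59.6
```

Emit:
servo_tool(series=[[0,0,0,0,-0.001,0.001,0],[0,0,0,0,-0.001,0.002,0],[0,0,0,0,-0.001,0.0025,0],[0,0,0,0,-0.001,0.0025,0]])

```text
time: 9.72
ee_pos: [507.8, 269.9, 65.2]
tool_rot: [0.581, 0.814, 0.0, 0.0]
ft_force: [0.0, -0.5, -0.9]
finger_gap: 13.1
gripper_force: 59.8
```

Open, and wait for it to drop the last fraction.

Emit:
servo_tool(series=[[0,0,0,0,0,0,0.3],[0,0,0,0,0,0,1],[0,0,0,0,0,0,1],[0,0,0,0,0,0,1],[0,0,0,0,0,0,1],[0,0,0,0,0,0,1],[0,0,0,0,0,0,1],[0,0,0,0,0,0,1],[0,0,0,0,0,-0.03,1],[0,0,0,0,0,-0.065,1],[0,0,0,0,0,-0.1,1],[0,0,0,0,0,-0.1,1],[0,0,0,0,0,-0.1,1],[0,0,0,0,0,-0.1,1]])

```text
time: 10.88
ee_pos: [507.4, 269.7, 164.6]
tool_rot: [0.581, 0.814, 0.0, -0.0]
ft_force: [0.3, -1.4, 0.1]
finger_gap: 85.2
gripper_force: 0.0
```

Run:
```python
from h import *
from scipy.spatial.transform import Rotation as R
o=arm.get_obs();r=R.from_quat(o['tool_rot']);print(o['time'],o['ee_pos'],o['qpos'])
print(r.inv().apply(np.array([477,39.3,160])-o['ee_pos']))
snap('wrist','w4'); snap('side','s2')
a=np.load('pics/w4.npy')[80:330,200:430];b=np.load('pics/s2.npy')[60:220,190:340]
f=lambda x:cv2.resize(x,(400,420),interpolation=cv2.INTER_CUBIC)
cv2.imwrite('pics/m4.png',np.hstack([f(a),f(b)])[:,:,::-1])
```

```text
10.8833 [507.41946329 269.68027403 164.6315337 ] [-0.74733866  0.20331662  0.24137429  1.73964162 -0.05188432  1.20486294
 -0.16113953]
[-207.98637499 -103.64511612    4.60686817]
```

View pics/m4.png

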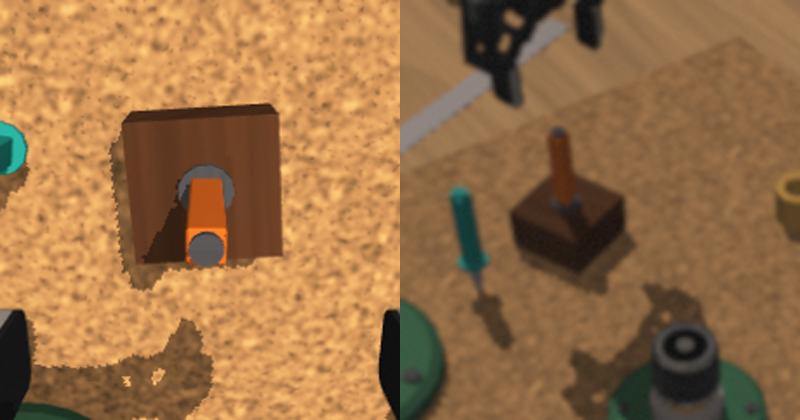

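The stylus stands upright in its block again, with the flange centred at about (206,187) in the left half. Next I go above the collar.

Emit:
servo_tool(series=[[0,0,0,-0.208,-0.104,0.005,1],[0,0,0,-0.208,-0.104,0.005,1],[0,0,0,-0.208,-0.104,0.005,1],[0,0,0,-0.208,-0.104,0.005,1],[0,0,0,-0.208,-0.104,0.005,1],[0,0,0,-0.208,-0.104,0.005,1],[0,0,0,-0.208,-0.104,0.005,1],[0,0,0,-0.208,-0.104,0.005,1],[0,0,0,-0.208,-0.104,0.005,1],[0,0,0,-0.208,-0.104,0.005,1],[0,0,0,-0.208,-0.104,0.005,1]])

```text
time: 11.9
ee_pos: [476.8, 40.7, 159.4]
tool_rot: [0.58, 0.815, -0.0, -0.0]
ft_force: [0.8, -0.5, 0.6]
finger_gap: 85.2
gripper_force: 0.0
```

Run:
```python
from h import *
o=arm.get_obs(); print(o['time'],o['ee_pos'],o['tool_rot'],o['qpos'])
snap('wrist','w5'); save('w5','w5c',(200,90,440,270),3.3)
```

```text
11.9 [476.77249031  40.69288625 159.40678535] [ 5.79884386e-01  8.14698686e-01 -3.13931719e-04 -2.26378918e-04] [-5.40267348e-01 -3.20897708e-03  4.01388646e-01  1.96981796e+00
  1.51574160e-03  1.17548939e+00  1.94157412e-01]
```

View pics/w5c.png

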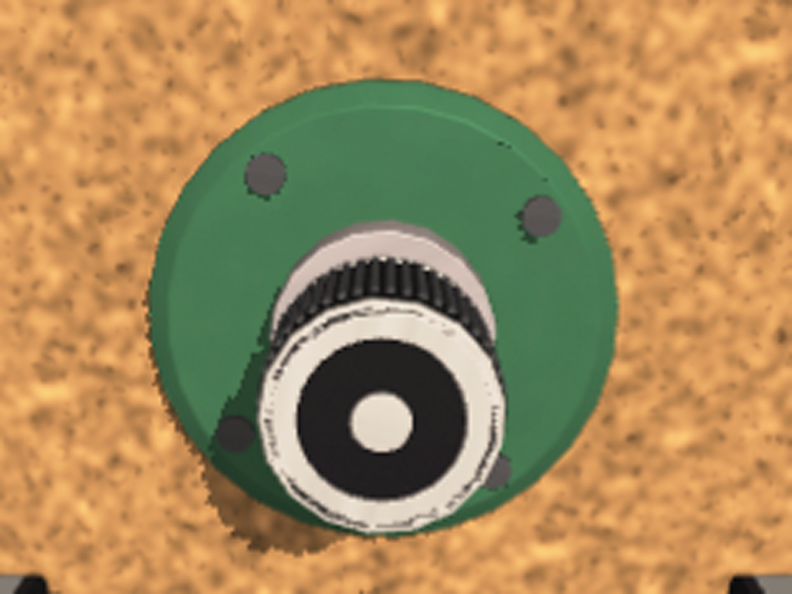

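The collar top's centre is at crop (382,421), which is full-image (315.3,217).

Run:
```python
from h import *
from scipy.spatial.transform import Rotation as R
o=arm.get_obs();r=R.from_quat(o['tool_rot'])
p=atz('w5',315.3,217,88); print(p,r.inv().apply(p-o['ee_pos']))
```

```text
[475.73298633  39.69413403  88.        ] [-0.43867369 -1.27502785 71.51109968]
```

Emit:
servo_tool(series=[[0,0,0,-0.0005,-0.0005,0.035,1],[0,0,0,-0.0005,-0.0005,0.065,1],[0,0,0,-0.0005,-0.0005,0.09,1],[0,0,0,-0.0005,-0.0005,0.106,1],[0,0,0,-0.0005,-0.0005,0.106,1],[0,0,0,-0.0005,-0.0005,0.106,1],[0,0,0,-0.0005,-0.0005,0.106,0],[0,0,0,-0.0005,-0.0005,0.106,0],[0,0,0,-0.0005,-0.0005,0.106,0],[0,0,0,-0.0005,-0.0005,0.106,0],[0,0,0,-0.0005,-0.0005,0.106,0],[0,0,0,-0.0005,-0.0005,0.106,0],[0,0,0,-0.0005,-0.0005,0.106,0]])

```text
time: 13.03
ee_pos: [477.5, 38.9, 55.4]
tool_rot: [0.581, 0.814, 0.001, 0.001]
ft_force: [-1.4, -0.0, 4.7]
finger_gap: 49.1
gripper_force: 61.1
```

Emit:
servo_tool(series=[[0,0,0.05,0,0,0.001,0],[0,0,0.1,0,0,0.001,0],[0,0,0.15,0,0,0.001,0],[0,0,0.2,0,0,0.001,0],[0,0,0.25,0,0,0.001,0],[0,0,0.3,0,0,0.001,0],[0,0,0.3,0,0,0.001,0]])

```text
time: 13.62
ee_pos: [477.1, 38.1, 55.3]
tool_rot: [0.697, 0.717, 0.0, 0.0]
ft_force: [-7.0, -3.0, 14.7]
finger_gap: 49.3
gripper_force: 62.1
```

Emit:
servo_tool(series=[[0,0,0.04,-0.0005,-0.0007,-0.0003,0],[0,0,0.08,-0.0005,-0.0007,-0.0003,0],[0,0,0.12,-0.0005,-0.0007,-0.0003,0],[0,0,0.12,-0.0005,-0.0007,-0.0003,0]])

```text
time: 13.95
ee_pos: [476.8, 37.9, 55.4]
tool_rot: [0.739, 0.674, 0.001, 0.0]
ft_force: [-5.2, -2.1, 11.8]
finger_gap: 48.9
gripper_force: 61.7
```

Emit:
servo_tool(series=[[0,0,0.04,0,0,0,0],[0,0,0.08,0,0,0,0],[0,0,0.12,0,0,0,0],[0,0,0.12,0,0,0,0]])

```text
time: 14.28
ee_pos: [476.6, 37.8, 55.3]
tool_rot: [0.778, 0.629, 0.001, 0.0]
ft_force: [-5.2, -2.1, 11.4]
finger_gap: 49.4
gripper_force: 61.8
```

Emit:
servo_tool(series=[[0,0,0.04,0,0,0,0],[0,0,0.08,0,0,0,0],[0,0,0.12,0,0,0,0],[0,0,0.12,0,0,0,0]])

```text
time: 14.62
ee_pos: [476.1, 37.7, 54.9]
tool_rot: [0.814, 0.581, 0.0, -0.0]
ft_force: [-4.9, -1.8, 9.5]
finger_gap: 49.2
gripper_force: 61.6
```

Emit:
servo_tool(series=[[0,0,0.04,0,0,0,0],[0,0,0.08,0,0,0,0],[0,0,0.12,0,0,0,0],[0,0,0.12,0,0,0,0]])

```text
time: 14.95
ee_pos: [476.1, 38.2, 53.8]
tool_rot: [0.847, 0.532, 0.001, -0.0]
ft_force: [-0.6, -0.4, -0.0]
finger_gap: 48.9
gripper_force: 62.0
```

Emit:
servo_tool(series=[[0,0,0.02,0,0,0.001,0],[0,0,0.02,0,0,0.002,0],[0,0,0.02,0,0,0.003,0],[0,0,0.02,0,0,0.004,0],[0,0,0.02,0,0,0.004,0]])

```text
time: 15.37
ee_pos: [475.6, 38.2, 48.7]
tool_rot: [0.852, 0.524, -0.0, -0.0]
ft_force: [-0.1, 1.5, -3.3]
finger_gap: 49.5
gripper_force: 62.3
```

Run:
```python
from h import *
o=arm.get_obs(); print(o['ee_pos'],o['ft_force'],o['torque'])
```

```text
[475.63855878  38.21299237  48.71172999] [-0.10890893  1.49207287 -3.28584875] [ 0.09482035  0.06386379 -0.02553485]
```

Emit:
servo_tool(series=[[0,0,0,0,0,0.0015,0],[0,0,0,0,0,0.003,0],[0,0,0,0,0,0.0045,0],[0,0,0,0,0,0.006,0],[0,0,0,0,0,0.007,0],[0,0,0,0,0,0.0075,0],[0,0,0,0,0,0.0075,0],[0,0,0,0,0,0.0075,0]])

```text
time: 16.03
ee_pos: [475.8, 38.2, 42.2]
tool_rot: [0.852, 0.523, -0.0, -0.0]
ft_force: [-4.4, 0.2, 7.5]
finger_gap: 49.3
gripper_force: 63.0
```

Emit:
servo_tool(series=[[0,0,0,0,0,0.001,0],[0,0,0,0,0,0.0015,0],[0,0,0,0,0,0.0015,0],[0,0,0,0,0,0.0015,0]])

```text
time: 16.37
ee_pos: [475.9, 38.2, 41.8]
tool_rot: [0.852, 0.523, -0.0, -0.001]
ft_force: [-7.3, -0.7, 16.1]
finger_gap: 49.2
gripper_force: 64.0
```

Emit:
servo_tool(series=[[0,0,0,0,0,0.001,0],[0,0,0,0,0,0.0015,0],[0,0,0,0,0,0.0015,0],[0,0,0,0,0,0.0015,0]])

```text
time: 16.7
ee_pos: [475.9, 38.3, 41.7]
tool_rot: [0.852, 0.523, -0.0, -0.001]
ft_force: [-13.3, -1.0, 30.6]
finger_gap: 49.1
gripper_force: 65.3
```

Emit:
servo_tool(series=[[0,0,0,0,0,-0.0007,0],[0,0,0,0,0,-0.0007,0],[0,0,0,0,0,-0.0007,0],[0,0,0,0,0,-0.0007,0]])

```text
time: 17.03
ee_pos: [475.9, 38.2, 41.7]
tool_rot: [0.852, 0.523, -0.0, -0.001]
ft_force: [-10.3, -0.3, 23.0]
finger_gap: 49.4
gripper_force: 64.5
```

Run:
```python
from h import *
snap('side','s3',(180,80,460,290),2.8)
```

```text
(no output)
```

View pics/s3.png

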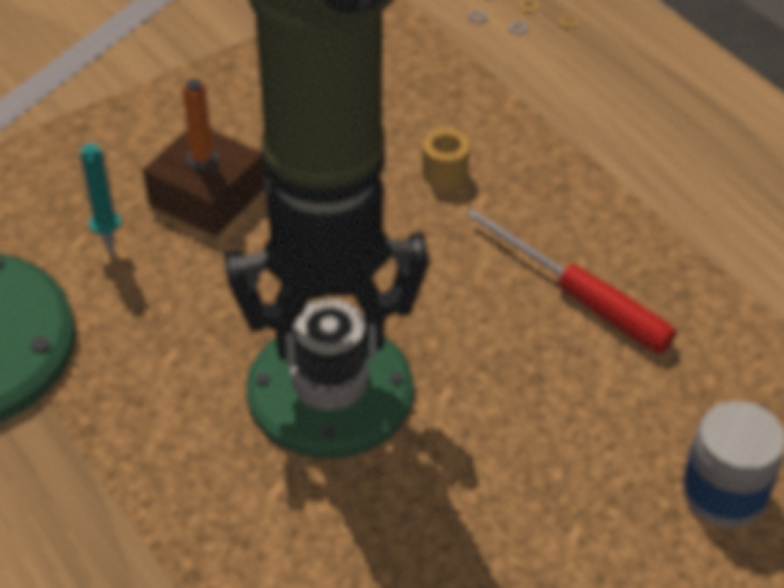

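The collar sits on the shoulder at (330,340), still gripped, and the stylus stands in its block at (198,125). The tin, bush and screwdriver are untouched, so I'm handing in.

```bash
python3 -c "
from plant import arm
print(arm.finish_job())"
```

```text
the job is handed in; nothing more can be done
None
```

I handed the job in at about 17 s: the zero button was pressed right down, the stylus is back upright in its block, and the collar is turned, seated and held home at about 23 N; no verdict came back.

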